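# Put the compound bars away in the covered chutes

### The job

Finish putting the three bars of polishing compound away in the sloping rack: one has been laid on its chute but not slid down, two still lie on the mat. Each belongs in the chute that fits its width: lay it lengthways on the open tongue and slide it down under the clear dust cover until it is fully home against the stop at the bottom. The bars are brittle, so set them down and slide them home gently, and leave everything else on the bench where it is.

Things in the scene. Friction and masses are not known exactly. Their poses are not given: they have to be found in the camera images.
- bar_wide_center (a point): centre (half-way up) of the wide bar of polishing compound: a plain brown-grey block 150 mm long (its x axis), 58 wide (y), 40 high (z), about 0.6 kg give or take a third, brittle, the same either way round. It starts flat on the mat, in any of three places and at any angle among the clutter, with the narrow bar on top.
- chute_wide: fixed sloped metal chute for the wide bar, in any of the three places. Origin: middle of the sloping floor at the inner face of the back stop (lower end); x points straight down the slope (16 deg below level), y left, z square to the floor. Walls 66 mm apart, 48 high; over them the clear cover, top at z = 51, its lip up to 57. Home, the bar's centre is at x = -75, z = 20, its tail sticks 40 mm out of the walls
- chute_wide_mouth (a point): the mouth of that chute, on its floor (126 mm uphill of the stop): here the wall ends flare out to about 82 mm apart (88 mm over all); from x = -110 mm down the walls are straight; the cover begins with an upturned lip at -115
- chute_wide_top (a point): top end of that chute's open tongue, on its floor (240 mm uphill of the stop): from here to the walls the floor is a 4 mm sheet 44 mm wide with no sides, so fingers can straddle a bar lying on it; only a 12 mm wide post stands under its middle
- bar_wide: the wide bar itself (origin: centre of its underside)
- bar_medium_center (a point): centre (half-way up) of the medium bar of polishing compound: a plain brown-grey block 135 mm long (its x axis), 44 wide (y), 36 high (z), about 0.36 kg give or take a third, brittle, the same either way round. It starts lying on the tongue of its own chute, a little askew, its nose just in the mouth.
- chute_medium: fixed sloped metal chute for the medium bar, in any of the three places. Origin: middle of the sloping floor at the inner face of the back stop (lower end); x points straight down the slope (16 deg below level), y left, z square to the floor. Walls 52 mm apart, 44 high; over them the clear cover, top at z = 47, its lip up to 53. Home, the bar's centre is at x = -67.5, z = 18, its tail sticks 25 mm out of the walls
- chute_medium_mouth (a point): the mouth of that chute, on its floor (126 mm uphill of the stop): here the wall ends flare out to about 68 mm apart (74 mm over all); from x = -110 mm down the walls are straight; the cover begins with an upturned lip at -115
- chute_medium_top (a point): top end of that chute's open tongue, on its floor (240 mm uphill of the stop): from here to the walls the floor is a 4 mm sheet 30 mm wide with no sides, so fingers can straddle a bar lying on it; only a 12 mm wide post stands under its middle
- bar_medium: the medium bar itself (origin: centre of its underside)
- bar_narrow_center (a point): centre (half-way up) of the narrow bar of polishing compound: a plain brown-grey block 120 mm long (its x axis), 30 wide (y), 30 high (z), about 0.18 kg give or take a third, brittle, the same either way round. It starts lying across the top of the wide bar.
- chute_narrow: fixed sloped metal chute for the narrow bar, in any of the three places. Origin: middle of the sloping floor at the inner face of the back stop (lower end); x points straight down the slope (16 deg below level), y left, z square to the floor. Walls 38 mm apart, 38 high; over them the clear cover, top at z = 41, its lip up to 47. Home, the bar's centre is at x = -60, z = 15, its tail sticks 10 mm out of the walls
- chute_narrow_mouth (a point): the mouth of that chute, on its floor (126 mm uphill of the stop): here the wall ends flare out to about 54 mm apart (60 mm over all); from x = -110 mm down the walls are straight; the cover begins with an upturned lip at -115
- chute_narrow_top (a point): top end of that chute's open tongue, on its floor (240 mm uphill of the stop): from here to the walls the floor is a 4 mm sheet 16 mm wide with no sides, so fingers can straddle a bar lying on it; only a 12 mm wide post stands under its middle
- bar_narrow: the narrow bar itself (origin: centre of its underside)
- rack: plywood board (300 x 290 x 12 mm, fixed, left or right of the robot) that carries the three chutes side by side, 88 mm from centre to centre, all sloping the same way, lower ends away from the robot; the walls of the chutes are 3 mm thick. Bars slide on the metal with friction 0.3 to 0.46: they stay where they are laid and must be pushed down from behind. Origin: middle of its underside
- mat: black rubber bench mat, 380 x 370 x 3 mm, fixed, on the other side of the robot from the rack; two bars and the clutter are on it; origin: middle of its underside
- wheel_center (a point): bystander, leave alone: spare grinding wheel, 125 mm across, 22 thick, lying flat on the mat; the point is its centre
- spindle: bystander, leave alone: steel taper spindle standing on the mat, 32 mm across at the foot, 85 high; origin under its foot
- dresser: bystander, leave alone: wheel dresser lying on the mat: wooden handle 24 mm wide, 22 high, from x = -85 to 45 mm, steel roller head 44 mm across and 44 high centred at x = 58; origin underneath
- jar: bystander, leave alone: jar, 56 mm across, 75 high, standing on the mat; origin under its foot
- bottle: bystander, leave alone: white bottle, 58 mm across, 130 high; origin under its foot
- tin: bystander, leave alone: steel tin, 72 mm across, 90 high; origin under its foot
- brush: bystander, leave alone: bench brush, 200 mm long, lying at the back of the bench
Things that resemble listed ones, but are neither listed nor needed, are in the scene too. Leave any blue or purple look-alike of the bar_medium alone.

How it is judged:
By the outcome, as a careful person would: the job done as asked, in the order asked, and still so for the second after the job is handed in, with the robot touching nothing.
It also fails if it takes over 72 s, if anything falls off the work surface, if the arm or the gripper's body presses on something with over 40 N, if the wrist force passes 120 N, or if a joint passes its speed limit or range.

### The arm

A 6-joint arm with a two-finger parallel gripper is mounted at the origin on the work surface. World frame = base frame: x ahead of the robot, y to its left, z up, the work surface at z = 0. Lengths are in mm, angles in rad, forces in N, time in s.
With the tool pointing down it reaches from about 350 to 775 mm from the base axis. Payload 7.3 kg.
Tool frame: the origin (TCP) lies midway between the tips of the shut fingers; the grasp point (between the pads) lies 19 mm behind it; z points along the fingers, y is the line along which they close (so a half turn about z gives the same grasp; the last joint's range is limited). The gripper opens to 92 mm and grips with 3 to 60 N. Pads are 19 mm wide; open, the fingers measure 130 mm over their backs; the gripper's body (75 mm by 190 mm) begins 47 mm behind the grasp point.
Start: joints at [1.085, 0.342, 1.524, -0, 1.275, -0.146], TCP at [174.968, 495.006, 226.741] pointing down, gripper open.
Joint ranges: [-2.53, 2.53], [-0.77, 2.02], [0.04, 2.7], [-1, 4.14], [0.28, 2.66], [-3.11, 3.11]. Speed limits (rad/s): [2.57, 2.57, 3.14, 3.14, 3.14, 3.14].

### API

Orientations are given as [roll, pitch, yaw] about the fixed x, y, z axes, in that order (R = Rz(yaw) Ry(pitch) Rx(roll)).
In Python, from plant import bot gives the robot as it stands.
- The arm moves only by the tool jog_arm, never from a script. Its arguments are lists of equal length, an entry for each row: "dp": the shift along the tool's x, y, z in m, a list of three; "twist": the turn about the tool's z in degrees. A call has 1 to 10 rows; each row shifts and turns the commanded pose from where the row before left it, along the tool's axes as they then stand; what a row does not reach is not made up. A row lasts 1/8 s, in which the tool goes at most 62.5 mm and 10.7 degrees, less where a joint would pass 70% of its speed; a pose out of reach is approached as far as the arm can. A call is refused whole if a number of a shift passes 0.0625 or a number of a turn 10.7, either way. A call with a gripper value outside its range is refused whole. "jaw" is the finger opening in m, from 0 to 0.0918, set as the call begins (left out, the last holds). The fingers move at their own pace and stop on an object; the grip force is fixed at half the most. Time passes only in rows, so rows that do not move let the fingers close. It gives the time, the measured TCP pose, the force, the opening and the grip force at its end, in the units of the state.
- bot.get_obs(): the state, without advancing time (a new reading comes with each control period).
- bot.capture(name): name is "scene" or "top" or "wrist"; returns the picture (400x640x3 uint8, blue, green, red); there is no depth.
- bot.camera_params(name): a dict with "fx", "fy", "cx", "cy" (pixels), "R" (3x3) and "t" (3): a world point X has camera coordinates R X + t. Camera axes: x right, y down, z forward; pixel columns grow to the right and rows downward; lengths in mm; the calibration is good to about 2 mm. A picture is of the moment at which its call begins: read the wrist's pose just before it. camera_params takes no time and is no camera call; for the wrist camera it gives the pose at the moment of the call.
- bot.close_job(): hands the job in; it is judged then, once.
Trained networks look in the newest picture that a camera, given by its name, has taken for a name from the list of things; names that differ only in an ending like _2 or _b are one class to them, and where a whole thing is asked for, a point or a joint stands for the part that bears it (a point fixed in the world has none). Each returns a list of dicts, best first, with "confidence" (0 to 1); they miss things now and then, are a little off and sometimes report something else, mostly with a low value. They report only what shows in the picture. A call takes as long as a camera call. They do not tell look-alikes from the thing itself.
- bot.find_in(camera, label): "bbox" ([centre column, centre row, width, height] in pixels, round what is visible of it).
- bot.masks_of(camera, label): "pixels" (400x640 bool, what is visible of it) and "bbox" ([centre column, centre row, width, height] in pixels, round what is visible of it).
The state is a dict: "time": time; "joint_positions": joint angles; "dq": joint speeds; "tau": joint torques, N m; "tool_pos": TCP position; "tcp_rot": TCP orientation; "contact_force": force on the tool from outside, world axes, zero at the start; "moment": the same for the moment, N m; "grip_width": finger opening in mm; "finger_force": force on a finger pad.
Only numpy, scipy, OpenCV 4.12 (cv2) and the standard library are available. Lean on these libraries where they do the work, as an engineer would, in place of code of your own. Each camera call takes 0.05 s, during which the arm holds its last target. There are 200 camera calls.

## Working session

There is one attempt and no reset: what is moved stays moved. The work goes in short steps, Python scripts to look and compute and a tool call to move; the robot and the scene stay as the last step left them, time stands still between calls to the robot, and variables do not carry over. Pictures are saved under pics/ and viewed, at most 10 in all, crops included, and the job is handed in when it is done.

Besides the shell and the picture viewer there is one more tool, called after ">>>" as name(argument=value, ...), one argument or row to a line, values as JSON. jog_arm: Moves the arm, as the interface text tells. Its arguments: {"type":"object","properties":{"dp":{"type":"array"},"twist":{"type":"array"},"jaw":{"type":"number"}},"required":["dp","twist"]}

```bash
ls; mkdir -p pics; python3 - <<'E'
from plant import bot
import cv2,numpy as np
o=bot.get_obs();print({k:np.round(v,3) for k,v in o.items()})
for n in ["scene","top"]:
    im=bot.capture(n);cv2.imwrite(f"pics/{n}0.png",im)
    c=bot.camera_params(n);print(n,{k:np.round(v,3).tolist() for k,v in c.items()})
    for l in ["bar_wide","bar_medium","bar_narrow","chute_wide","chute_medium","chute_narrow","rack","wheel_center","spindle","dresser","jar","bottle","tin"]:
        print(l,[(np.round(d["bbox"]).tolist(),round(d["confidence"],2)) for d in bot.find_in(n,l)[:3]])
E
```

```text
pics
{'time': np.float64(0.0), 'joint_positions': array([ 1.085,  0.343,  1.525, -0.   ,  1.275, -0.146]), 'dq': array([-0.001,  0.   , -0.003, -0.   ,  0.   , -0.001]), 'tau': array([ 1.0000e-03, -4.3123e+01, -2.4422e+01,  7.2000e-02,  5.6000e-02,
       -0.0000e+00]), 'tool_pos': array([174.756, 494.639, 226.056]), 'tcp_rot': array([-3.14 , -0.   ,  2.802]), 'contact_force': array([-0.791,  0.154,  0.112]), 'moment': array([ 0.006, -0.045,  0.008]), 'finger_force': np.float64(0.0), 'grip_width': np.float64(91.929)}
scene {'fx': 515.449, 'fy': 515.449, 'cx': 314.16, 'cy': 206.362, 'R': [[0.633, 0.774, -0.018], [0.545, -0.462, -0.7], [-0.55, 0.433, -0.714]], 't': [-382.664, -213.708, 1743.472]}
bar_wide [([239.0, 316.0, 39.0, 62.0], 0.78), ([232.0, 307.0, 28.0, 53.0], 0.24)]
bar_medium [([378.0, 125.0, 39.0, 24.0], 0.81), ([327.0, 140.0, 19.0, 32.0], 0.79), ([374.0, 154.0, 46.0, 34.0], 0.61)]
bar_narrow [([236.0, 305.0, 31.0, 47.0], 0.69)]
chute_wide [([358.0, 207.0, 81.0, 64.0], 0.78), ([374.0, 188.0, 72.0, 58.0], 0.34)]
chute_medium [([407.0, 182.0, 52.0, 50.0], 0.91)]
chute_narrow
[... 825 characters left out ...]
40.0], 0.94), ([251.0, 289.0, 41.0, 34.0], 0.71), ([381.0, 207.0, 47.0, 12.0], 0.67)]
bar_narrow [([425.0, 166.0, 32.0, 20.0], 0.57)]
chute_wide []
chute_medium [([409.0, 207.0, 136.0, 133.0], 0.72), ([249.0, 180.0, 21.0, 40.0], 0.6)]
chute_narrow [([274.0, 192.0, 17.0, 70.0], 0.89)]
rack [([398.0, 246.0, 18.0, 20.0], 0.31), ([424.0, 169.0, 32.0, 24.0], 0.16)]
wheel_center [([434.0, 229.0, 35.0, 33.0], 0.65)]
spindle [([412.0, 203.0, 13.0, 11.0], 0.63), ([282.0, 208.0, 96.0, 96.0], 0.59)]
dresser [([378.0, 206.0, 49.0, 11.0], 0.78)]
jar [([398.0, 245.0, 25.0, 16.0], 0.73)]
bottle [([383.0, 165.0, 15.0, 19.0], 0.85), ([301.0, 186.0, 28.0, 73.0], 0.27)]
tin [([461.0, 194.0, 29.0, 23.0], 0.68)]
```

```bash
python3 - <<'E'
import cv2,numpy as np
print(cv2.imread("pics/top0.png").shape)
E
```

```text
(400, 640, 3)
```

View pics/top0.png

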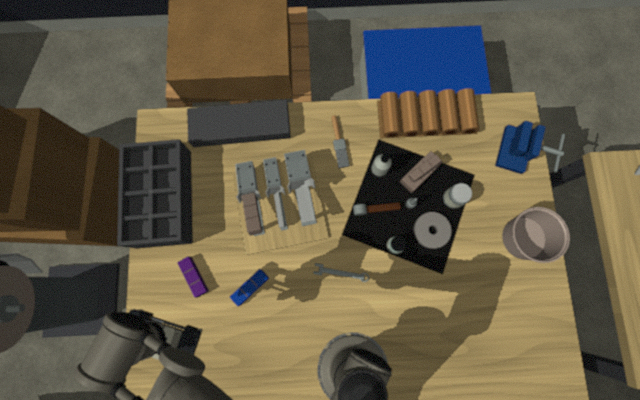

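View pics/scene0.png

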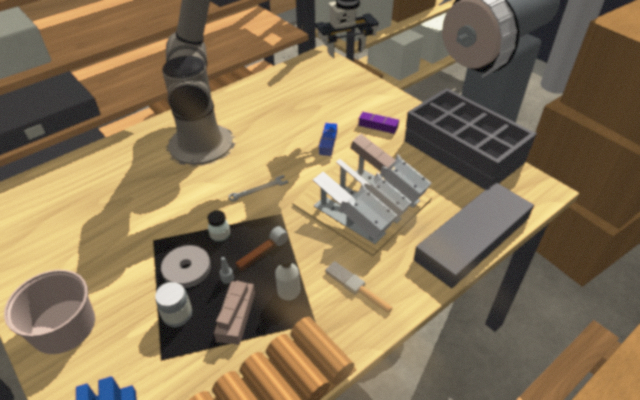

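The top view shows the rack on the left, with chutes from left to right: medium (250,180), narrow (273,180) and wide (300,170). The medium bar lies on the left tongue at (251,213). The narrow bar sits on the wide bar at (425,168) on the mat.

Things that could be taken for the medium bar are the purple block (192,277) and the blue block (250,288), which are decoys. The one at (251,213), brown-grey and on the tongue, is the real one. In the scene view it is at (374,154), with blue at (327,140) and purple at (378,123).

```bash
cat > h.py <<'E'
from plant import bot
import cv2,numpy as np
def cam(n):
    c=bot.camera_params(n);K=np.array([[c["fx"],0,c["cx"]],[0,c["fy"],c["cy"]],[0,0,1]]);return K,np.array(c["R"]),np.array(c["t"])
def proj(C,X):
    K,R,t=C;p=(R@np.atleast_2d(X).T).T+t;p=p@K.T;return p[:,:2]/p[:,2:]
def on_plane(C,uv,z):
    K,R,t=C;d=R.T@np.linalg.solve(K,[*uv,1]);o=-R.T@t;return o+d*(z-o[2])/d[2]
def tri(Cs,uvs):
    A=[];b=[]
    for (K,R,t),uv in zip(Cs,uvs):
        d=R.T@np.linalg.solve(K,[*uv,1]);d/=np.linalg.norm(d);o=-R.T@t
        P=np.eye(3)-np.outer(d,d);A.append(P);b.append(P@o)
    return np.linalg.lstsq(np.vstack(A),np.hstack(b),rcond=None)[0]
def masks(n,l):
    return [(d["pixels"],d["confidence"],d["bbox"]) for d in bot.masks_of(n,l)]
E
python3 - <<'E'
from h import *
C=cam("wrist");print([np.round(a,3).tolist() for a in C])
im=bot.capture("wrist");cv2.imwrite("pics/w0.png",im)
T=cam("top")
for n,uv in dict(barm=(251,213),wide=(422,172),spindle=(411,203),bottle=(381,172),tin=(459,197),rackUL=(236,170),rackLL=(248,252),rackLR=(328,238)).items(): print(n,np.round(on_plane(T,uv,10)))
E
```

```text
[[[288.176, 0.0, 319.992], [0.0, 288.176, 195.824], [0.0, 0.0, 1.0]], [[0.333, 0.943, 0.001], [0.909, -0.322, 0.265], [0.25, -0.088, -0.964]], [-525.176, -32.356, 390.527]]
barm [529. 326.  10.]
wide [ 649. -288.   10.]
spindle [ 538. -237.   10.]
bottle [ 656. -141.   10.]
tin [ 551. -409.   10.]
rackUL [688. 378.  10.]
rackLL [394. 338.  10.]
rackLR [429.  61.  10.]
```

View pics/w0.png

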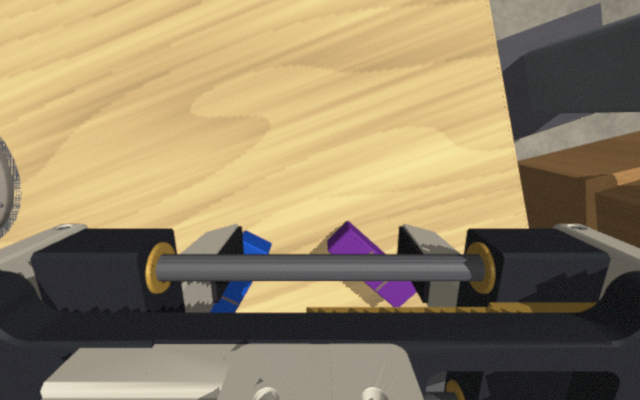

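The wrist view shows only bench and the decoys, blue (240,270) and purple (370,265), because its camera looks out on the tool's +x side. I'll move beyond the rack so it looks back over it.

>>> jog_arm(
  dp=[
    [0,0,-0.01],
    [0,0,-0.01],
    [0,0,-0.01],
  ],
  twist=[-9,-9,-9],
  jaw=0.062,
)

```text
time: 1.82
tool_pos: [174.9, 495.0, 257.0]
tcp_rot: [3.142, 0.0, -3.005]
contact_force: [0.9, -0.5, 0.4]
grip_width: 66.4
finger_force: 0.0
```

>>> jog_arm(
  dp=[
    [-0.04,-0.031,-0.004],
    [-0.04,-0.031,-0.004],
    [-0.04,-0.031,-0.004],
    [-0.04,-0.031,-0.004],
    [-0.04,-0.031,-0.004],
    [-0.04,-0.031,-0.004],
    [-0.04,-0.031,-0.004],
    [-0.04,-0.031,-0.004],
    [-0.04,-0.031,-0.004],
    [-0.04,-0.031,-0.004],
  ],
  twist=[0,0,0,0,0,0,0,0,0,0],
)

```text
time: 3.08
tool_pos: [613.4, 239.1, 296.8]
tcp_rot: [3.141, 0.0, -3.01]
contact_force: [1.2, 0.5, 0.4]
grip_width: 61.9
finger_force: 0.0
```

```bash
python3 - <<'E'
from h import *
o=bot.get_obs();print(o["time"],o["tool_pos"],o["tcp_rot"])
C=cam("wrist");np.savez("w1.npz",K=C[0],R=C[1],t=C[2])
im=bot.capture("wrist");cv2.imwrite("pics/w1.png",im)
for l in ["bar_medium","chute_wide","chute_medium","chute_narrow","rack"]:
    for p,c,b in masks("wrist",l)[:3]:
        r=cv2.minAreaRect(np.argwhere(p)[:,::-1].astype(np.float32)); print(l,round(c,2),np.round(b),np.round(cv2.boxPoints(r)).tolist())
E
```

```text
3.075 [613.44419164 239.1243812  296.84441155] [ 3.14137309e+00  8.71177725e-05 -3.01018609e+00]
bar_medium 0.93 [393.  90.  55. 132.] [[365.0, 156.0], [368.0, 23.0], [418.0, 24.0], [415.0, 157.0]]
bar_medium 0.6 [569.  18.  58.  36.] [[541.0, 0.0], [598.0, 0.0], [598.0, 34.0], [541.0, 34.0]]
bar_medium 0.44 [ 15. 128.  29.  57.] [[-0.0, 101.0], [27.0, 101.0], [27.0, 153.0], [0.0, 153.0]]
chute_wide 0.58 [241. 141.  86. 208.] [[193.0, 40.0], [275.0, 36.0], [283.0, 245.0], [202.0, 248.0]]
chute_medium 0.73 [390. 188.  68. 107.] [[355.0, 139.0], [421.0, 138.0], [422.0, 238.0], [356.0, 239.0]]
chute_narrow 0.58 [316. 135.  50. 200.] [[288.0, 37.0], [338.0, 37.0], [338.0, 239.0], [288.0, 239.0]]
chute_narrow 0.26 [ 9. 69. 16. 19.] [[-0.0, 60.0], [12.0, 60.0], [12.0, 81.0], [0.0, 81.0]]
rack 0.83 [313. 115. 212. 215.] [[206.0, 15.0], [417.0, 9.0], [423.0, 217.0], [212.0, 224.0]]
```

View pics/w1.png

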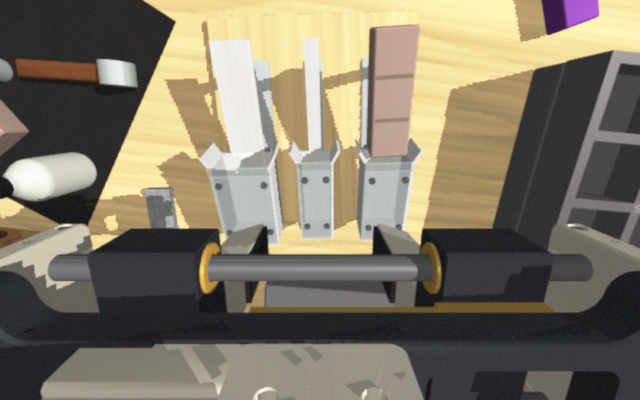

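The wrist view shows the rack from above. Tongue tops: wide (230,40), narrow (311,38), with the medium bar on its tongue (393,90). Mouths are at row ~150. Next I'll enlarge it to read the corners.

```bash
python3 - <<'E'
import cv2
im=cv2.imread("pics/w1.png")[15:250,190:435]
cv2.imwrite("pics/w1c.png",cv2.resize(im,None,fx=2.5,fy=2.5,interpolation=cv2.INTER_CUBIC))
E
```

```text
(no output)
```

View pics/w1c.png

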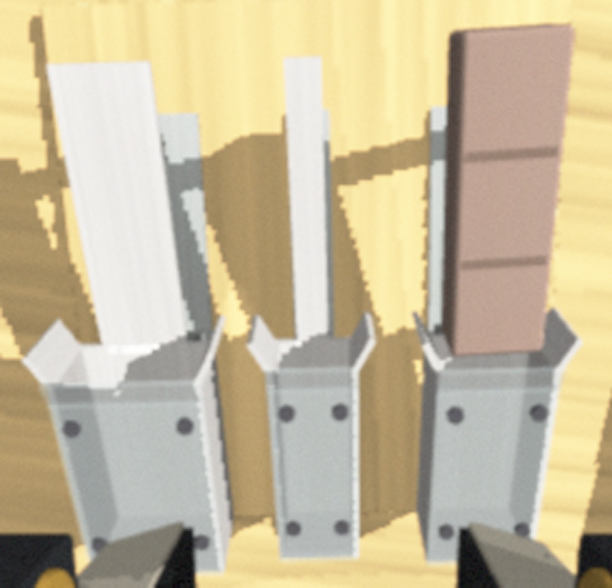

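The crop gives these corners. Tongue tops: wide (49,64)/(150,62), narrow (285,58)/(321,57). Mouth floor corners: wide left (60,320), medium right (557,312). The medium bar's top face spans (460,30)–(573,27)–(543,350)–(455,353), well seated and slightly askew. I'll fit the rack model to these.

```bash
cat > fit.py <<'E'
from h import *
from scipy.optimize import least_squares
d=np.load("w1.npz");W=(d["K"],d["R"],d["t"])
A=np.radians(16)
def M(yaw):
    c,s=np.cos(yaw),np.sin(yaw);Rz=np.array([[c,-s,0],[s,c,0],[0,0,1]])
    ca,sa=np.cos(A),np.sin(A);return Rz@np.array([[ca,0,sa],[0,1,0],[-sa,0,ca]])
pts=np.array([[-240,-110,0],[-240,-66,0],[-240,-8,0],[-240,8,0],[-126,-88-42,0],[-126,-88-43,48],[-126,88+35,0],[-126,88+36,44],[-126,28.5,38],[-126,-28.5,38]],float)
uv=np.array([[49,64],[150,62],[285,58],[321,57],[60,320],[25,360],[557,312],[578,340],[373,320],[250,320]])/2.5+[190,15]
f=lambda p:(proj(W,pts@M(p[3]).T+p[:3])-uv).ravel()
if __name__=="__main__":
    r=least_squares(f,[650,230,40,.13],loss="soft_l1");print(r.x,np.round(r.fun.reshape(-1,2),1).tolist())
    np.save("rack.npy",r.x)
    p=r.x
    # medium bar: corners of top face
    b=np.array([[460,30],[573,27],[543,350],[455,353]])/2.5+[190,15]
    def g(q): # x,y,dyaw in medium chute frame, z top fixed 36
        c,s=np.cos(q[2]),np.sin(q[2]);L=np.array([[-67.5,-22],[-67.5,22],[67.5,22],[67.5,-22]])@np.array([[c,s],[-s,c]])+q[:2]+[0,88]
        return (proj(W,np.c_[L,[36]*4]@M(p[3]).T+p[:3])-b).ravel()
    q=least_squares(g,[-190,0,0]);print("bar",q.x,np.round(q.fun.reshape(-1,2),1).tolist())
    for n in["top","scene"]:
        C=cam(n);im=cv2.imread(f"pics/{n}0.png");P=proj(C,pts@M(p[3]).T+p[:3]);x0,y0=P.mean(0).astype(int)-60
        im=cv2.resize(im[y0:y0+120,x0:x0+120],None,fx=4,fy=4,interpolation=cv2.INTER_CUBIC)
        for u in (P-[x0,y0])*4: cv2.circle(im,tuple(int(v) for v in u),3,(0,0,255),1)
        cv2.imwrite(f"pics/{n}_ov.png",im)
    cv2.imwrite("pics/ov.png",cv2.resize(np.hstack([cv2.imread("pics/top_ov.png"),cv2.imread("pics/scene_ov.png")]),(800,400)))
E
python3 fit.py
```

```text
[6.90523851e+02 2.46317356e+02 4.60875504e+01 1.56010578e-01] [[-0.3, 0.4], [0.1, 0.1], [-0.0, 0.2], [0.5, 0.2], [-0.4, -0.9], [-0.2, -1.7], [-1.6, -2.7], [1.5, -0.6], [-0.1, 7.5], [0.3, 8.7]]
bar [-1.82754074e+02 -2.78865467e+00  4.77939071e-02] [[-0.5, 0.5], [1.0, -2.1], [0.6, 0.7], [-1.3, 2.0]]
```

View pics/ov.png

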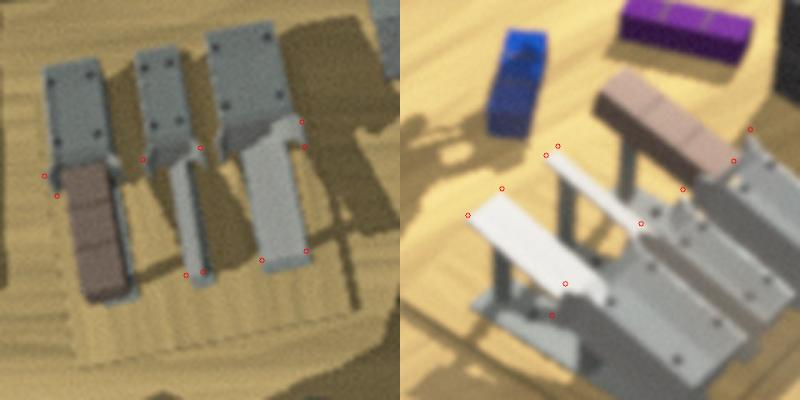

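In the overlay, the tongue corners match the light tongue ends in both other views: top (262,260)/(306,251), scene (468,215)/(502,188). So the rack pose and height agree across views. The narrow flare tips were misread, so I drop them, refit, and plan the approach to the medium bar.

```bash
sed -i 's/,\[-126,28.5,38\],\[-126,-28.5,38\]\]/]/; s/,\[373,320\],\[250,320\]\]/]/' fit.py; python3 fit.py
cat > go.py <<'E'
from fit import *
import sys
p=np.load("rack.npy");OFF=dict(w=-88,m=88,n=0)
def chute(c,x,y,z): return M(p[3])@np.array([x,y+OFF[c],z])+p[:3]
def delta(target,yawdeg=None):
    o=bot.get_obs();yw=o["tcp_rot"][2];d=np.array(target)-o["tool_pos"];c,s=np.cos(yw),np.sin(yw)
    tw=None if yawdeg is None else -((yawdeg-np.degrees(yw)+90)%180-90)
    return "t=%.1f"%o["time"],"tool d",np.round([c*d[0]+s*d[1],s*d[0]-c*d[1],-d[2]],1),"twist",tw,"pos",np.round(o["tool_pos"],1)
YAW=np.degrees(p[3])
E
python3 - <<'E'
from go import *
for x in(-215,-145):
    t=chute("m",x,0,18)-[0,0,19];print(x,np.round(t),delta(t,YAW))
print(chute("m",-240,0,0))
E
```

```text
[6.91071633e+02 2.46788375e+02 4.78554099e+01 1.56245650e-01] [[-0.5, 0.6], [0.1, 0.3], [0.2, 0.4], [0.8, 0.4], [-0.5, -0.3], [-0.4, -0.9], [-0.9, -2.1], [2.3, 0.1]]
bar [-1.83095916e+02 -3.57000593e+00  4.81666095e-02] [[-0.6, 0.3], [1.2, -2.4], [0.7, 1.1], [-1.4, 2.5]]
-215 [478. 302. 105.] ('t=3.4', 'tool d', array([124. ,  78.6, 191.2]), 'twist', np.float64(-1.3798034471017218), 'pos', array([611.4, 240.8, 296.7]))
-145 [545. 313.  86.] ('t=3.4', 'tool d', array([ 56.7,  80.2, 210.5]), 'twist', np.float64(-1.3798034471017218), 'pos', array([611.4, 240.8, 296.7]))
[449.48539971 297.81657517 114.00837532]
```

>>> jog_arm(
  dp=[
    [0.03,0.019,0.03],
    [0.03,0.019,0.03],
    [0.032,0.019,0.03],
    [0.032,0.019,0.03],
  ],
  twist=[-1.4,0,0,0],
  jaw=0.075,
)

```text
time: 3.88
tool_pos: [475.7, 297.9, 176.5]
tcp_rot: [3.141, 0.001, -2.984]
contact_force: [-0.4, -0.3, -0.2]
grip_width: 75.4
finger_force: 0.0
```

```bash
python3 - <<'E'
from go import *
t=chute("m",-215,-2,18)-[0,0,19];print(np.round(t),delta(t,YAW))
C=cam("wrist");im=bot.capture("wrist");cv2.imwrite("pics/w2.png",im);np.savez("w2.npz",K=C[0],R=C[1],t=C[2])
for l in ["bar_medium"]:
    for m,c,b in masks("wrist",l)[:3]:
        print(l,round(c,2),np.round(b),np.round(cv2.boxPoints(cv2.minAreaRect(np.argwhere(m)[:,::-1].astype(np.float32)))).tolist())
# predicted corners of bar
c,s=np.cos(.048),np.sin(.048);L=np.array([[-67.5,-22],[-67.5,22],[67.5,22],[67.5,-22]])@np.array([[c,s],[-s,c]])+[-183,-3.6+88]
print(np.round(proj(C,np.c_[L,[36]*4]@M(p[3]).T+p[:3])))
E
```

```text
[478. 300. 105.] ('t=3.9', 'tool d', array([-3.1,  1.9, 71.1]), 'twist', np.float64(0.08348427982753037), 'pos', array([475.7, 297.9, 176.5]))
bar_medium 0.9 [558.  70.  86. 141.] [[517.0, 2.0], [591.0, -4.0], [602.0, 137.0], [528.0, 143.0]]
bar_medium 0.86 [317. 237.  64. 143.] [[284.0, 166.0], [348.0, 166.0], [348.0, 306.0], [284.0, 306.0]]
bar_medium 0.79 [363.  25.  93.  49.] [[315.0, 49.0], [315.0, 0.0], [410.0, 0.0], [410.0, 49.0]]
[[281. 191.]
 [348. 188.]
 [348. 318.]
 [299. 319.]]
```

View pics/w2.png

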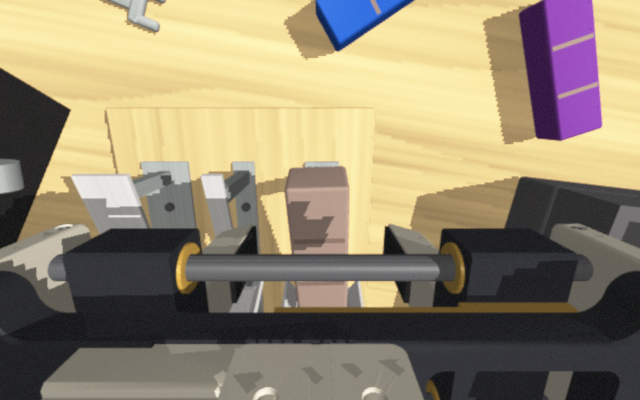

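The wrist view shows the medium bar (317,185) centred between the fingers, within 2 mm of the prediction. The blue (365,20) and purple (560,70) decoys are well clear. Descending.

>>> jog_arm(
  dp=[
    [-0.003,0.002,0.022],
    [0,0,0.022],
    [0,0,0.018],
    [0,0,0.009],
    [0,0,0],
  ],
  twist=[0,0,0,0,0],
)

```text
time: 4.6
tool_pos: [480.7, 299.5, 106.0]
tcp_rot: [3.142, 0.0, -2.985]
contact_force: [0.8, -0.5, 0.3]
grip_width: 74.8
finger_force: 0.0
```

>>> jog_arm(
  dp=[
    [0,0,0],
    [0,0,0],
    [0,0,0],
    [0,0,0],
    [0,0,0],
    [0,0,0],
  ],
  twist=[0,0,0,0,0,0],
  jaw=0.03,
)

```text
time: 5.35
tool_pos: [481.1, 299.2, 106.0]
tcp_rot: [3.141, 0.001, -2.986]
contact_force: [0.2, -1.7, 2.3]
grip_width: 44.3
finger_force: 29.9
```

>>> jog_arm(
  dp=[
    [-0.007,0.001,0.002],
    [-0.007,0.001,0.002],
    [-0.007,0.001,0.002],
    [-0.007,0,0.002],
    [-0.007,0,0.002],
  ],
  twist=[0,0,0,0,0],
)

```text
time: 5.98
tool_pos: [515.7, 307.9, 95.8]
tcp_rot: [3.141, 0.001, -2.986]
contact_force: [-1.4, -0.8, 5.2]
grip_width: 43.9
finger_force: 29.9
```

>>> jog_arm(
  dp=[
    [-0.007,0,0.002],
    [-0.007,0,0.002],
    [-0.007,0,0.002],
    [-0.007,0,0.002],
    [0,0,0],
  ],
  twist=[0,0,0,0,0],
)

```text
time: 6.6
tool_pos: [544.1, 312.2, 87.6]
tcp_rot: [3.141, 0.002, -2.986]
contact_force: [4.2, 1.6, 1.8]
grip_width: 43.9
finger_force: 29.9
```

>>> jog_arm(
  dp=[
    [0,0,0],
    [0,0,0],
    [0,0,-0.02],
    [0,0,-0.03],
    [0.03,0,-0.01],
    [0.03,0,0],
  ],
  twist=[0,0,0,0,0,0],
  jaw=0.062,
)

```text
time: 7.35
tool_pos: [482.7, 302.5, 148.4]
tcp_rot: [3.141, 0.001, -2.986]
contact_force: [0.1, 0.2, -0.0]
grip_width: 62.3
finger_force: 0.0
```

>>> jog_arm(
  dp=[
    [0,0,0],
    [0,0,0],
  ],
  twist=[0,0],
  jaw=0.0,
)

```text
time: 7.6
tool_pos: [483.7, 302.7, 147.8]
tcp_rot: [3.141, 0.0, -2.986]
contact_force: [-0.3, 0.0, 0.4]
grip_width: 46.1
finger_force: 0.0
```

```bash
python3 - <<'E'
from go import *
for x in (-215,-144): print(x,delta(chute("m",x,0,13),YAW))
C=cam("wrist");im=bot.capture("wrist");cv2.imwrite("pics/w3.png",im)
for m,c,b in masks("wrist","bar_medium")[:3]:
    print(round(c,2),np.round(b))
print(proj(C,[chute("m",x,0,36) for x in(-200,-190,-180,-170,-160)]).round())
E
```

```text
-215 ('t=7.6', 'tool d', array([ 7. ,  0.5, 28.2]), 'twist', np.float64(-0.012322075886004313), 'pos', array([483.7, 302.7, 147.8]))
-144 ('t=7.6', 'tool d', array([-61.3,   0.5,  47.8]), 'twist', np.float64(-0.012322075886004313), 'pos', array([483.7, 302.7, 147.8]))
0.94 [582.  67.  97. 133.]
0.82 [321. 274.  63.  68.]
0.65 [352.  17.  69.  34.]
[[320. 255.]
 [320. 266.]
 [320. 277.]
 [320. 287.]
 [320. 296.]]
```

>>> jog_arm(
  dp=[
    [0.007,0,0.01],
    [0,0,0.018],
    [-0.007,0,0.002],
    [-0.007,0,0.002],
    [-0.007,0,0.002],
    [-0.006,0,0.0017],
    [-0.005,0,0.0014],
    [-0.005,0,0.0014],
  ],
  twist=[0,0,0,0,0,0,0,0],
)

```text
time: 8.7
tool_pos: [513.3, 307.3, 109.3]
tcp_rot: [3.141, 0.0, -2.986]
contact_force: [-0.7, 0.9, 0.8]
grip_width: 0.4
finger_force: 0.3
```

>>> jog_arm(
  dp=[
    [-0.005,0,0.0014],
    [-0.005,0,0.0014],
    [-0.004,0,0.0012],
    [-0.004,0,0.0012],
    [-0.003,0,0.0009],
    [-0.003,0,0.0009],
    [-0.002,0,0.0006],
  ],
  twist=[0,0,0,0,0,0,0],
)

```text
time: 9.57
tool_pos: [538.8, 311.3, 101.6]
tcp_rot: [3.142, 0.0, -2.986]
contact_force: [-1.0, -0.1, 0.5]
grip_width: 0.7
finger_force: 0.3
```

```bash
python3 - <<'E'
from go import *
print(delta(chute("m",-144,0,13),YAW),bot.get_obs()["contact_force"])
E
```

```text
('t=9.6', 'tool d', array([-5.5,  0.6,  1.5]), 'twist', np.float64(-0.018639005151669608), 'pos', array([538.8, 311.3, 101.6])) [-0.960698   -0.08210914  0.51477808]
```

>>> jog_arm(
  dp=[
    [-0.002,0,0.0006],
    [-0.002,0,0.0006],
    [-0.001,0,0.0003],
  ],
  twist=[0,0,0],
)

```text
time: 9.95
tool_pos: [543.3, 312.0, 100.2]
tcp_rot: [3.142, -0.001, -2.986]
contact_force: [-4.1, 0.3, 4.1]
grip_width: 0.5
finger_force: 2.5
```

>>> jog_arm(
  dp=[
    [-0.001,0,0.0003],
    [-0.001,0,0.0003],
  ],
  twist=[0,0],
)

```text
time: 10.2
tool_pos: [543.6, 312.2, 100.0]
tcp_rot: [-3.141, -0.004, -2.985]
contact_force: [-11.2, -2.7, 11.5]
grip_width: 0.3
finger_force: 7.1
```

>>> jog_arm(
  dp=[
    [-0.001,0,0.0003],
    [-0.001,0,0.0003],
  ],
  twist=[0,0],
)

```text
time: 10.45
tool_pos: [543.9, 312.3, 99.9]
tcp_rot: [-3.141, -0.008, -2.985]
contact_force: [-18.4, -4.0, 18.6]
grip_width: 0.3
finger_force: 11.6
```

>>> jog_arm(
  dp=[
    [0.006,0,-0.002],
    [0.006,0,-0.04],
    [0,0,-0.05],
    [0,0,-0.05],
    [-0.02,-0.02,-0.05],
    [-0.03,-0.03,0],
    [-0.03,-0.03,0],
    [0,0,0],
  ],
  twist=[0,0,0,0,0,0,0,0],
  jaw=0.05,
)

```text
time: 11.45
tool_pos: [629.3, 241.8, 289.7]
tcp_rot: [-3.141, 0.0, -2.989]
contact_force: [-0.5, -0.6, 0.6]
grip_width: 49.7
finger_force: 0.0
```

```bash
python3 - <<'E'
from go import *
C=cam("wrist");im=bot.capture("wrist");cv2.imwrite("pics/w4.png",im)
m,c,b=masks("wrist","bar_medium")[0]
for m,c,b in masks("wrist","bar_medium")[:3]:print(round(c,2),np.round(b))
for x in (-135,-130,-140):print(x,proj(C,[chute("m",x,y,36) for y in(-22,22)]).round(1).tolist())
x0,y0=proj(C,chute("m",-100,0,36))[0].astype(int)-[70,60]
sub=im[max(y0,0):y0+140,max(x0,0):x0+140];cv2.imwrite("pics/w4c.png",cv2.resize(sub,None,fx=4,fy=4,interpolation=cv2.INTER_CUBIC));print(x0,y0)
print(delta([640,-285,300]))
E
```

```text
0.96 [391. 135.  48.  31.]
0.92 [579.  14.  61.  28.]
-135 [[374.6, 129.4], [414.2, 129.2]]
-130 [[374.2, 133.7], [413.4, 133.5]]
-140 [[375.0, 125.0], [414.9, 124.8]]
320 98
('t=11.6', 'tool d', array([  69.3, -525.3,   -9.3]), 'twist', None, 'pos', array([626.8, 244.7, 290.7]))
```

View pics/w4c.png

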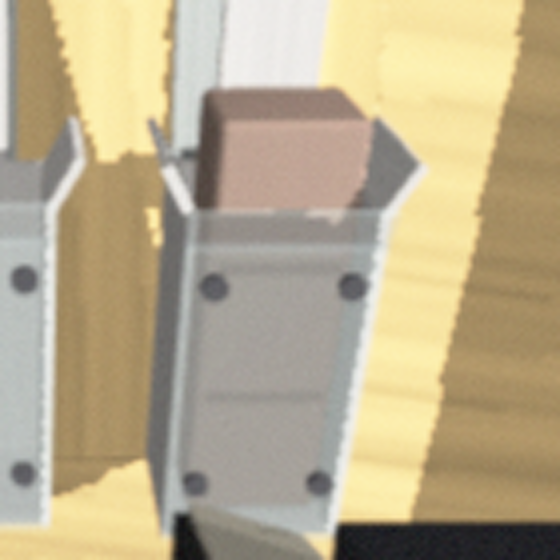

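The crop shows the medium bar under its cover with the tail's top edge at row 128.5, against 129.4 predicted for home. The medium is home. On to the mat.

>>> jog_arm(
  dp=[
    [0.007,-0.053,0],
    [0.007,-0.053,0],
    [0.007,-0.053,0],
    [0.007,-0.053,0],
    [0.007,-0.053,0],
    [0.007,-0.053,0],
    [0.007,-0.053,0],
    [0.007,-0.053,0],
    [0.007,-0.053,0],
    [0.007,-0.05,0],
  ],
  twist=[0,0,0,0,0,0,0,0,0,0],
)

```text
time: 12.85
tool_pos: [640.0, -287.5, 291.5]
tcp_rot: [-3.141, 0.001, -2.984]
contact_force: [0.9, 0.4, 1.2]
grip_width: 49.5
finger_force: 0.0
```

```bash
python3 - <<'E'
from go import *
o=bot.get_obs();print(o["time"],o["tool_pos"],o["tcp_rot"])
C=cam("wrist");im=bot.capture("wrist");cv2.imwrite("pics/w5.png",im);np.savez("w5.npz",K=C[0],R=C[1],t=C[2])
for l in ["bar_narrow","bar_wide","bar_medium","spindle","bottle","tin","jar","wheel_center","dresser"]:
    for m,c,b in masks("wrist",l)[:2]:
        print(l,round(c,2),np.round(b).tolist(),np.round(cv2.boxPoints(cv2.minAreaRect(np.argwhere(m)[:,::-1].astype(np.float32)))).tolist())
E
```

```text
12.85 [ 639.95330205 -287.5099299   291.50613147] [-3.14126527e+00  8.55975495e-04 -2.98413556e+00]
bar_narrow 0.79 [321.0, 179.0, 86.0, 59.0] [[274.0, 185.0], [356.0, 149.0], [366.0, 172.0], [284.0, 208.0]]
bar_narrow 0.43 [616.0, 207.0, 48.0, 83.0] [[591.0, 165.0], [639.0, 165.0], [639.0, 247.0], [591.0, 247.0]]
bar_wide 0.82 [324.0, 174.0, 110.0, 86.0] [[267.0, 183.0], [355.0, 127.0], [378.0, 164.0], [289.0, 219.0]]
spindle 0.92 [368.0, 100.0, 24.0, 24.0] [[350.0, 96.0], [373.0, 85.0], [384.0, 105.0], [360.0, 117.0]]
bottle 0.9 [420.0, 208.0, 59.0, 45.0] [[392.0, 182.0], [450.0, 182.0], [450.0, 227.0], [392.0, 227.0]]
jar 0.87 [439.0, 11.0, 48.0, 20.0] [[416.0, 0.0], [461.0, 0.0], [461.0, 21.0], [416.0, 21.0]]
wheel_center 0.62 [335.0, 35.0, 94.0, 69.0] [[286.0, 0.0], [380.0, 0.0], [380.0, 68.0], [286.0, 68.0]]
wheel_center 0.28 [323.0, 173.0, 104.0, 88.0] [[266.0, 181.0], [356.0, 127.0], [379.0, 166.0], [289.0, 219.0]]
dresser 0.97 [453.0, 108.0, 122.0, 31.0] [[390.0, 115.0], [392.0, 90.0], [515.0, 99.0], [514.0, 123.0]]
dresser 0.3 [317.0, 179.0, 86.0, 53.0] [[275.0, 187.0], [355.0, 149.0], [366.0, 171.0], [285.0, 209.0]]
```

View pics/w5.png

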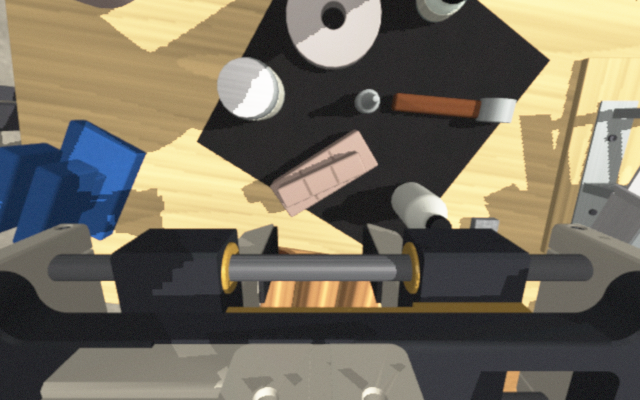

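The mat view shows the narrow bar lying on the wide one, the pair at (322,175). The spindle is at (368,100), tin (250,90), dresser (450,105) and bottle (420,208). I'll fit a box silhouette to the narrow bar in the wrist, top and scene masks.

```bash
cat > box.py <<'E'
from go import *
from scipy.optimize import minimize
def hullmask(C,q,dim):
    x,y,zb,yw=q;l,w,h=dim;c,s=np.cos(yw),np.sin(yw)
    P=np.array([[a*l/2,b*w/2,k*h] for a in(-1,1) for b in(-1,1) for k in(0,1)])@np.array([[c,s,0],[-s,c,0],[0,0,1]])+[x,y,zb]
    m=np.zeros((400*4,640*4),np.uint8);cv2.fillConvexPoly(m,cv2.convexHull(np.round(proj(C,P)*4+1.5).astype(np.int32)),1);return m>0
def fit(views,q0,dim,fixz=None):
    vs=[(C,cv2.resize(m.astype(np.uint8),None,fx=4,fy=4)>0) for C,m in views]
    def cost(v):
        q=[v[0],v[1],v[2]if fixz is None else fixz,v[3]/100]
        return sum(1-(a&b).sum()/(a|b).sum() for C,a in vs for b in[hullmask(C,q,dim)])
    v=np.array([*q0[:3],q0[3]*100]);S=np.vstack([v]+[v+d for d in np.diag([12,12,12,15])])
    r=minimize(cost,v,method="Nelder-Mead",options=dict(initial_simplex=S,xatol=.1,fatol=1e-4,maxfev=350))
    return r.x/[1,1,1,100],r.fun/len(vs)
E
python3 - <<'E'
from box import *
d=np.load("w5.npz");W=(d["K"],d["R"],d["t"])
vn={};vw={}
for n,C in [("wrist",W),("top",cam("top")),("scene",cam("scene"))]:
    for l,v in(("bar_narrow",vn),("bar_wide",vw)):
        ms=masks(n,l)
        if ms: v[n]=(C,ms[0][0]);print(n,l,ms[0][1],np.round(ms[0][2]))
g=on_plane(W,(321,179),60);print(g)
dn=(120,30,30)
for y0 in(.3,-.3,.6,-.6):
    print("n3",y0,*[np.round(a,3) for a in fit(list(vn.values()),[g[0],g[1],43,y0],dn)])
    print("nw",y0,*[np.round(a,3) for a in fit([vn["wrist"]],[g[0],g[1],43,y0],dn,43)])
E
```

```text
wrist bar_narrow 0.79 [321. 179.  86.  59.]
wrist bar_wide 0.82 [324. 174. 110.  86.]
top bar_narrow 0.74 [426. 168.  29.  23.]
top bar_wide 0.62 [419. 172.  32.  37.]
scene bar_narrow 0.9 [233. 304.  28.  46.]
scene bar_wide 0.73 [235. 316.  40.  64.]
[ 650.82638539 -283.90220508   60.        ]
n3 0.3 [ 650.039 -284.97    42.017   -0.969] 0.119
nw 0.3 [ 649.98  -285.198  115.735   -0.978] 0.084
n3 -0.3 [ 650.776 -285.264   42.552   -0.956] 0.121
nw -0.3 [ 650.492 -284.88    93.321   -0.96 ] 0.087
n3 0.6 [ 650.054 -284.94    42.272    2.172] 0.119
nw 0.6 [ 649.586 -285.111  -39.357    2.156] 0.087
n3 -0.6 [ 650.125 -284.724   42.232   -0.966] 0.121
nw -0.6 [ 649.742 -284.968   87.087   -0.983] 0.086
```

The narrow bar fits at (650,−285), underside z 42 (text says 43), yaw −55.4°, consistent over three views. Turning to its axis and lowering.

>>> jog_arm(
  dp=[
    [0,0,0.02],
    [0,0,0.02],
    [0,0,0.02],
    [0,0,0.02],
    [0,0,0.02],
    [0,0,0.02],
    [0,0,0.02],
    [-0.004,0.01,0.02],
    [0,0,0.01],
    [0,0,0],
  ],
  twist=[9.2,9.2,9.2,9.2,9.2,9.2,9.2,0,0,0],
)

```text
time: 14.9
tool_pos: [650.1, -284.6, 119.8]
tcp_rot: [-3.141, -0.002, 2.176]
contact_force: [0.1, -0.1, 0.4]
grip_width: 50.6
finger_force: 0.0
```

```bash
python3 - <<'E'
from box import *
print(delta([650,-285,46.5],-55.4))
C=cam("wrist");im=bot.capture("wrist");cv2.imwrite("pics/w6.png",im)
for m,c,b in masks("wrist","bar_narrow")[:2]:
    h=hullmask(C,[650,-285,42.2,-.967],(120,30,30))[1::4,1::4]
    print(round(c,2),np.round(b),cv2.boundingRect(h.astype(np.uint8)))
E
```

```text
('t=14.9', 'tool d', array([-0.3, -0.4, 73.3]), 'twist', np.float64(0.049666362158319544), 'pos', array([ 650.1, -284.6,  119.8]))
0.75 [322. 207.  47. 156.] (300, 133, 43, 153)
```

>>> jog_arm(
  dp=[
    [0,0,0.022],
    [0,0,0.022],
    [0,0,0.018],
    [0,0,0.008],
    [0,0,0.003],
    [0,0,0],
  ],
  twist=[0,0,0,0,0,0],
)

```text
time: 15.75
tool_pos: [650.6, -285.1, 48.5]
tcp_rot: [3.141, 0.001, 2.174]
contact_force: [-0.4, -0.8, -0.5]
grip_width: 50.3
finger_force: 0.0
```

>>> jog_arm(
  dp=[
    [0,0,0],
    [0,0,0],
    [0,0,0],
    [0,0,0],
    [0,0,0],
  ],
  twist=[0,0,0,0,0],
  jaw=0.02,
)

```text
time: 16.38
tool_pos: [650.6, -284.9, 48.3]
tcp_rot: [3.141, 0.001, 2.174]
contact_force: [-0.7, 0.3, 3.0]
grip_width: 29.9
finger_force: 30.0
```

>>> jog_arm(
  dp=[
    [0,0,-0.01],
    [0,0,-0.025],
    [0,0,-0.03],
    [0,0,-0.03],
    [0,0,-0.03],
    [0,0,-0.03],
    [0,0,-0.02],
  ],
  twist=[0,0,0,-9.2,-9.2,-9.2,-9.2],
)

```text
time: 17.25
tool_pos: [650.4, -285.0, 224.8]
tcp_rot: [-3.141, 0.001, 2.821]
contact_force: [-0.4, -0.7, -1.2]
grip_width: 29.9
finger_force: 30.0
```

>>> jog_arm(
  dp=[
    [0,0,0],
    [0,0,0],
    [0,0,0],
    [0.007,0.05,0],
    [0.007,0.05,0],
    [0.007,0.055,0],
    [0.007,0.055,0],
    [0.007,0.055,0],
    [0.007,0.055,0],
    [0.007,0.055,0],
  ],
  twist=[-9.2,-9.2,-9.2,0,0,0,0,0,0,0],
)

```text
time: 18.5
tool_pos: [542.8, 79.5, 223.3]
tcp_rot: [3.142, 0.0, -2.986]
contact_force: [0.0, 0.4, -0.7]
grip_width: 30.0
finger_force: 30.0
```

```bash
python3 - <<'E'
from box import *
print(bot.get_obs()["grip_width"],delta(chute("n",-190,0,24.3)-[0,0,19],YAW))
E
```

```text
29.951614115836215 ('t=18.5', 'tool d', array([  3.6, 142.2, 118.7]), 'twist', np.float64(-0.0317756220146066), 'pos', array([542.8,  79.5, 223.3]))
```

>>> jog_arm(
  dp=[
    [0.001,0.046,0.02],
    [0.001,0.046,0.02],
    [0.001,0.046,0.02],
    [0,0,0.01],
    [0,0,0],
  ],
  twist=[0,0,0,0,0],
)

```text
time: 19.12
tool_pos: [518.9, 213.4, 152.4]
tcp_rot: [-3.141, -0.002, -2.985]
contact_force: [0.1, -0.0, -0.9]
grip_width: 29.8
finger_force: 30.0
```

```bash
python3 - <<'E'
from box import *
print(bot.get_obs()["grip_width"],delta(chute("n",-190,0,24.3)-[0,0,19],YAW))
C=cam("wrist");im=bot.capture("wrist");cv2.imwrite("pics/w7.png",im)
o=bot.get_obs();t=o["tool_pos"]
print("tongue n",proj(C,[chute("n",-240,y,0) for y in(-8,8)]).round().tolist(),"bar tail top/bot",proj(C,[t+M(p[3])@np.array([-60,y,0])*[1,1,0]+[0,0,k] for k in(-5,25) for y in(-15,15)]).round().tolist())
for m,c,b in masks("wrist","bar_narrow")[:2]: print(c,np.round(b))
for m,c,b in masks("wrist","chute_narrow")[:2]: print(c,np.round(b))
E
```

```text
29.79308312766512 ('t=19.1', 'tool d', array([ 0.7,  6.1, 47.8]), 'twist', np.float64(0.015301784981318178), 'pos', array([518.9, 213.4, 152.4]))
tongue n [[317.0, 142.0], [340.0, 142.0]] bar tail top/bot [[291.0, 144.0], [345.0, 144.0], [285.0, 150.0], [350.0, 150.0]]
0.61 [321. 223.  62. 172.]
0.73 [323. 293.  70.  27.]
```

>>> jog_arm(
  dp=[
    [0.001,0.006,0.012],
    [0,0,0.012],
    [0,0,0.006],
    [0,0,0.003],
    [0,0,0.002],
    [0,0,0.002],
  ],
  twist=[0,0,0,0,0,0],
)

```text
time: 20.02
tool_pos: [517.8, 219.7, 116.5]
tcp_rot: [3.141, 0.001, -2.986]
contact_force: [0.1, 0.6, 3.8]
grip_width: 29.9
finger_force: 30.0
```

>>> jog_arm(
  dp=[
    [0,0,0.002],
    [0,0,0.002],
    [0,0,0.002],
  ],
  twist=[0,0,0],
)

```text
time: 20.4
tool_pos: [518.4, 219.8, 110.5]
tcp_rot: [3.141, 0.003, -2.986]
contact_force: [3.5, 0.9, 4.3]
grip_width: 30.0
finger_force: 30.0
```

```bash
python3 - <<'E'
from box import *
print(bot.get_obs()["contact_force"],delta(chute("n",-190,0,24.3)-[0,0,19],YAW))
E
```

```text
[3.51485525 0.94082227 4.34688506] ('t=20.4', 'tool d', array([ 1.1, -0.2,  5.9]), 'twist', np.float64(-0.02269989501269265), 'pos', array([518.4, 219.8, 110.5]))
```

>>> jog_arm(
  dp=[
    [0,0,0.002],
    [0,0,0.002],
  ],
  twist=[0,0],
)

```text
time: 20.65
tool_pos: [517.8, 219.6, 106.0]
tcp_rot: [3.142, 0.001, -2.986]
contact_force: [4.4, 0.5, 4.5]
grip_width: 30.1
finger_force: 30.0
```

>>> jog_arm(
  dp=[
    [0,0,0.001],
    [0,0,0.0005],
  ],
  twist=[0,0],
)

```text
time: 20.9
tool_pos: [517.6, 219.6, 104.4]
tcp_rot: [3.142, 0.0, -2.986]
contact_force: [4.4, 0.2, 4.7]
grip_width: 30.0
finger_force: 30.0
```

>>> jog_arm(
  dp=[
    [0,0,0.001],
    [0,0,0],
  ],
  twist=[0,0],
)

```text
time: 21.15
tool_pos: [517.4, 219.6, 103.4]
tcp_rot: [3.142, 0.0, -2.986]
contact_force: [3.4, -0.1, 3.6]
grip_width: 29.5
finger_force: 30.0
```

>>> jog_arm(
  dp=[
    [0,0,0.001],
    [0,0,0],
  ],
  twist=[0,0],
)

```text
time: 21.4
tool_pos: [517.4, 219.6, 102.4]
tcp_rot: [3.142, -0.0, -2.986]
contact_force: [3.6, 0.4, 4.4]
grip_width: 29.8
finger_force: 30.0
```

>>> jog_arm(
  dp=[
    [0,0,0.001],
    [0,0,0],
  ],
  twist=[0,0],
)

```text
time: 21.65
tool_pos: [517.4, 219.6, 101.6]
tcp_rot: [3.142, 0.0, -2.986]
contact_force: [3.1, 1.1, 5.3]
grip_width: 30.3
finger_force: 30.0
```

>>> jog_arm(
  dp=[
    [0,0,0.001],
    [0,0,0],
  ],
  twist=[0,0],
)

```text
time: 21.9
tool_pos: [517.5, 219.6, 101.6]
tcp_rot: [3.142, 0.001, -2.986]
contact_force: [1.2, -0.8, 13.5]
grip_width: 29.9
finger_force: 30.0
```

```bash
python3 - <<'E'
from box import *
o=bot.get_obs();print(o["contact_force"],o["moment"],delta(chute("n",-190,0,24.3)-[0,0,19],YAW))
for n in("scene","wrist"):
    bot.capture(n);C=cam(n)
    ms=masks(n,"bar_narrow")
    for tilt in(0,8,16):
        a=np.radians(tilt);T=np.array([[np.cos(a),0,np.sin(a)],[0,1,0],[-np.sin(a),0,np.cos(a)]])
        c,s=np.cos(p[3]),np.sin(p[3]);Rz=np.array([[c,-s,0],[s,c,0],[0,0,1]])
        P=np.array([[i*60,j*15,k*30-24.3] for i in(-1,1) for j in(-1,1) for k in(0,1)])@(Rz@T).T+o["tool_pos"]+[0,0,19]
        h=np.zeros((400,640),np.uint8);cv2.fillConvexPoly(h,cv2.convexHull(proj(C,P).round().astype(np.int32)),1)
        print(n,tilt,cv2.boundingRect(h),[(round(c,2),cv2.boundingRect(m.astype(np.uint8)),round((m&(h>0)).sum()/(m|(h>0)).sum(),3)) for m,c,b in ms[:2]])
E
```

```text
[ 1.18507223 -0.83500571 13.4628537 ] [-0.14014925  0.16040995 -0.00738477] ('t=21.9', 'tool d', array([ 0.2, -0.2, -3. ]), 'twist', np.float64(-0.013326849770692206), 'pos', array([517.5, 219.6, 101.6]))
scene 0 (334, 152, 41, 32) [(0.67, (354, 164, 19, 21), np.float64(0.358))]
scene 8 (333, 150, 42, 36) [(0.67, (354, 164, 19, 21), np.float64(0.382))]
scene 16 (333, 148, 41, 39) [(0.67, (354, 164, 19, 21), np.float64(0.403))]
wrist 0 (286, 139, 66, 219) [(0.61, (284, 137, 72, 170), np.float64(0.625))]
wrist 8 (284, 135, 70, 212) [(0.61, (284, 137, 72, 170), np.float64(0.661))]
wrist 16 (282, 133, 74, 202) [(0.61, (284, 137, 72, 170), np.float64(0.692))]
```

>>> jog_arm(
  dp=[
    [0,0,-0.001],
    [-0.007,0,0.002],
    [-0.007,0,0.002],
    [-0.007,0,0.002],
    [-0.007,0,0.002],
    [-0.007,0,0.002],
    [-0.006,0,0.0018],
    [0,0,0],
  ],
  twist=[0,0,0,0,0,0,0,0],
)

```text
time: 23.1
tool_pos: [557.9, 226.1, 89.8]
tcp_rot: [3.141, -0.0, -2.986]
contact_force: [2.1, 1.0, 6.0]
grip_width: 29.7
finger_force: 30.0
```

>>> jog_arm(
  dp=[
    [0,0,0],
    [0,0,0],
    [0,0,0],
  ],
  twist=[0,0,0],
  jaw=0.045,
)

```text
time: 23.48
tool_pos: [557.2, 225.8, 88.9]
tcp_rot: [-3.142, -0.002, -2.986]
contact_force: [-0.1, -0.6, 0.3]
grip_width: 44.5
finger_force: 0.0
```

```bash
python3 - <<'E'
from box import *
print(bot.get_obs()["contact_force"],delta(chute("n",-147,0,24.3)-[0,0,19],YAW))
E
```

```text
[-0.10135238 -0.58947556  0.25716193] ('t=23.5', 'tool d', array([-0.9, -0.1, -3.8]), 'twist', np.float64(-0.022339888732631152), 'pos', array([557.2, 225.8,  88.9]))
```

>>> jog_arm(
  dp=[
    [0,0,-0.02],
    [0,0,-0.03],
    [0.03,0,-0.02],
    [0.03,0,0],
    [0.03,0,0],
  ],
  twist=[0,0,0,0,0],
  jaw=0.045,
)

```text
time: 24.1
tool_pos: [467.8, 211.8, 159.6]
tcp_rot: [3.142, -0.0, -2.986]
contact_force: [-1.0, -0.3, 0.1]
grip_width: 45.0
finger_force: 0.0
```

>>> jog_arm(
  dp=[
    [0,0,0],
    [0,0,0],
    [0,0,0],
  ],
  twist=[0,0,0],
  jaw=0.0,
)

```text
time: 24.48
tool_pos: [469.7, 212.0, 159.5]
tcp_rot: [3.141, 0.0, -2.986]
contact_force: [-0.3, 0.7, -0.5]
grip_width: 19.8
finger_force: 0.0
```

```bash
python3 - <<'E'
from box import *
for x in (-240,-129): print(x,delta(chute("n",x,0,10),YAW))
C=cam("wrist");im=bot.capture("wrist");cv2.imwrite("pics/w8.png",im)
for m,c,b in masks("wrist","bar_narrow")[:2]: print(round(c,2),cv2.boundingRect(m.astype(np.uint8)))
for x in(-220,-210,-200):print(x,proj(C,[chute("n",x,y,z-3) for z in(0,30) for y in(-15,15)]).round().tolist())
E
```

```text
-240 ('t=24.5', 'tool d', array([ 3.9, -0.1, 35.8]), 'twist', np.float64(-0.03386138015889628), 'pos', array([469.7, 212. , 159.5]))
-129 ('t=24.5', 'tool d', array([-1.028e+02, -1.000e-01,  6.640e+01]), 'twist', np.float64(-0.03386138015889628), 'pos', array([469.7, 212. , 159.5]))
0.58 (300, 244, 40, 63)
-220 [[300.0, 227.0], [338.0, 227.0], [298.0, 253.0], [341.0, 253.0]]
-210 [[301.0, 237.0], [338.0, 237.0], [298.0, 263.0], [340.0, 263.0]]
-200 [[301.0, 246.0], [337.0, 246.0], [299.0, 273.0], [340.0, 273.0]]
```

>>> jog_arm(
  dp=[
    [0.004,0,0.015],
    [0,0,0.015],
    [0,0,0.006],
    [-0.008,0,0.0023],
    [-0.008,0,0.0023],
    [-0.007,0,0.002],
    [-0.006,0,0.0017],
    [-0.006,0,0.0017],
    [-0.006,0,0.0017],
    [-0.006,0,0.0017],
  ],
  twist=[0,0,0,0,0,0,0,0,0,0],
)

```text
time: 25.82
tool_pos: [511.9, 218.7, 110.2]
tcp_rot: [3.142, 0.0, -2.986]
contact_force: [0.3, 0.1, 0.3]
grip_width: 0.4
finger_force: 0.1
```

>>> jog_arm(
  dp=[
    [-0.006,0,0.0017],
    [-0.006,0,0.0017],
    [-0.006,0,0.0017],
    [-0.006,0,0.0017],
    [-0.006,0,0.0017],
    [-0.006,0,0.0017],
    [-0.005,0,0.0014],
    [-0.004,0,0.0012],
    [-0.003,0,0.0009],
  ],
  twist=[0,0,0,0,0,0,0,0,0],
)

```text
time: 26.95
tool_pos: [559.1, 226.1, 96.5]
tcp_rot: [3.142, -0.0, -2.986]
contact_force: [-0.7, 0.2, 0.7]
grip_width: 0.6
finger_force: 0.1
```

```bash
python3 - <<'E'
from box import *
for x in (-129,): print(x,delta(chute("n",x,0,10),YAW))
E
```

```text
-129 ('t=26.9', 'tool d', array([-12.3,  -0.1,   3.4]), 'twist', np.float64(-0.025391319832806403), 'pos', array([559.1, 226.1,  96.5]))
```

>>> jog_arm(
  dp=[
    [-0.003,0,0.0009],
    [-0.003,0,0.0009],
    [-0.002,0,0.0006],
    [-0.002,0,0.0006],
    [-0.001,0,0.0003],
  ],
  twist=[0,0,0,0,0],
)

```text
time: 27.58
tool_pos: [569.9, 227.8, 93.2]
tcp_rot: [3.142, 0.0, -2.986]
contact_force: [0.4, -0.2, 0.1]
grip_width: 0.9
finger_force: 0.1
```

>>> jog_arm(
  dp=[
    [-0.001,0,0.0003],
    [-0.001,0,0.0003],
  ],
  twist=[0,0],
)

```text
time: 27.82
tool_pos: [570.6, 228.0, 92.8]
tcp_rot: [-3.141, -0.003, -2.986]
contact_force: [-8.0, -2.3, 7.4]
grip_width: 0.7
finger_force: 4.8
```

>>> jog_arm(
  dp=[
    [-0.001,0,0.0003],
    [-0.001,0,0.0003],
  ],
  twist=[0,0],
)

```text
time: 28.08
tool_pos: [570.9, 228.0, 92.7]
tcp_rot: [-3.141, -0.006, -2.985]
contact_force: [-14.3, -3.3, 14.5]
grip_width: 0.6
finger_force: 9.4
```

>>> jog_arm(
  dp=[
    [0.006,0,-0.002],
    [0.004,0,-0.04],
    [0,0,-0.05],
    [-0.01,-0.02,-0.05],
    [-0.025,-0.03,-0.05],
    [-0.025,-0.03,0],
    [0,0,0],
  ],
  twist=[0,0,0,0,0,0,0],
  jaw=0.085,
)

```text
time: 28.95
tool_pos: [636.9, 155.3, 282.9]
tcp_rot: [-3.141, 0.001, -2.989]
contact_force: [0.2, 0.3, -1.1]
grip_width: 65.9
finger_force: 0.0
```

```bash
python3 - <<'E'
from box import *
C=cam("wrist");im=bot.capture("wrist");cv2.imwrite("pics/w9.png",im)
for m,c,b in masks("wrist","bar_narrow")[:2]: print(round(c,2),cv2.boundingRect(m.astype(np.uint8)))
for x in(-130,-125,-120,-115):print(x,proj(C,[chute("n",x,y,z) for z in(0,30) for y in(-15,15)]).round(1).tolist())
print(delta([640,-287,290]))
E
```

```text
0.62 (372, 135, 32, 20)
-130 [[374.7, 128.9], [399.5, 128.8], [379.1, 137.6], [405.8, 137.5]]
-125 [[374.3, 132.9], [399.0, 132.8], [378.6, 141.8], [405.2, 141.7]]
-120 [[374.0, 136.9], [398.4, 136.8], [378.2, 146.0], [404.5, 145.9]]
-115 [[373.6, 140.7], [397.8, 140.7], [377.7, 150.1], [403.9, 150.0]]
('t=29.1', 'tool d', array([  63.6, -439.9,   -7.6]), 'twist', None, 'pos', array([634.9, 157.5, 282.4]))
```

>>> jog_arm(
  dp=[
    [0.008,-0.055,0],
    [0.008,-0.055,0],
    [0.008,-0.055,0],
    [0.008,-0.055,0],
    [0.008,-0.055,0],
    [0.008,-0.055,0],
    [0.008,-0.055,0],
    [0.008,-0.055,0],
    [0,0,0],
  ],
  twist=[0,0,0,0,0,0,0,0,0],
)

```text
time: 30.18
tool_pos: [639.3, -290.1, 281.6]
tcp_rot: [3.141, -0.002, -2.99]
contact_force: [-0.5, 0.8, 0.0]
grip_width: 84.9
finger_force: 0.0
```

```bash
python3 - <<'E'
from box import *
W=cam("wrist");vs=[];bot.capture("wrist");bot.capture("scene")
bot.capture("top")
for n in("wrist","scene","top"):
    ms=masks(n,"bar_wide")
    for m,c,b in ms[:2]:print(n,round(c,2),np.round(b))
    if ms: vs.append((cam(n) if n!="wrist" else W,ms[0][0]))
for k in ([0],[0,1],[0,1,2]):
    if max(k)<len(vs): print(k,*[np.round(a,3) for a in fit([vs[i] for i in k],[652,-287,3,-.95],(150,58,40),3 if k==[0] else None)])
for l,h in(("spindle",88),("tin",93),("bottle",133)):
    r=masks("wrist",l)
    if r:print(l,np.round(on_plane(W,r[0][2][:2],h/2)))
E
```

```text
wrist 0.81 [327. 177. 111.  90.]
wrist 0.57 [444.  11.  51.  21.]
scene 0.97 [236. 316.  38.  63.]
top 0.83 [416. 175.  31.  30.]
[0] [ 648.448 -282.257    9.804   -0.846] 0.025
[0, 1] [ 648.697 -282.018    1.671   -0.842] 0.037
[0, 1, 2] [ 648.649 -282.054    1.645   -0.843] 0.128
spindle [ 537. -240.   44.]
tin [ 546. -395.   46.]
bottle [ 674. -138.   66.]
```

The wide bar fits at (648.6,−282.1), yaw −48.4°, underside ~2 mm against 3 in the text. The gripper body stays clear of the tin, spindle and bottle.

>>> jog_arm(
  dp=[
    [0,0,0.02],
    [0,0,0.02],
    [0,0,0.02],
    [0,0,0.02],
    [0,0,0.02],
    [0,0,0.02],
    [0,0.012,0.02],
    [0,0,0.02],
    [0,0,0],
  ],
  twist=[9.5,9.5,9.5,9.5,9.5,9.6,0,0,0],
)

```text
time: 31.75
tool_pos: [648.8, -277.7, 121.1]
tcp_rot: [-3.141, -0.004, 2.305]
contact_force: [0.3, -0.1, 0.2]
grip_width: 84.8
finger_force: 0.0
```

```bash
python3 - <<'E'
from box import *
print(delta([648.6,-282.1,13],-48.4))
C=cam("wrist");im=bot.capture("wrist");cv2.imwrite("pics/w10.png",im)
for m,c,b in masks("wrist","bar_wide")[:2]:
    h=hullmask(C,[648.6,-282.1,3,-.844],(150,58,40))[1::4,1::4]
    print(round(c,2),cv2.boundingRect(m.astype(np.uint8)),cv2.boundingRect(h.astype(np.uint8)))
E
```

```text
('t=31.8', 'tool d', array([ -3.2,  -3.1, 108.1]), 'twist', np.float64(0.45151891373473063), 'pos', array([ 648.8, -277.7,  121.1]))
0.74 (552, 0, 88, 85) (281, 118, 74, 168)
0.58 (281, 117, 73, 168) (281, 118, 74, 168)
```

Excellent match. Descending and gripping.

>>> jog_arm(
  dp=[
    [-0.003,-0.003,0.025],
    [0,0,0.025],
    [0,0,0.025],
    [0,0,0.018],
    [0,0,0.01],
    [0,0,0.004],
    [0,0,0],
  ],
  twist=[0.5,0,0,0,0,0,0],
)

```text
time: 32.72
tool_pos: [649.2, -283.4, 16.8]
tcp_rot: [3.141, 0.001, 2.292]
contact_force: [-0.8, -0.1, 0.4]
grip_width: 85.1
finger_force: 0.0
```

>>> jog_arm(
  dp=[
    [0,0,0],
    [0,0,0],
    [0,0,0],
    [0,0,0],
    [0,0,0],
  ],
  twist=[0,0,0,0,0],
  jaw=0.045,
)

```text
time: 33.35
tool_pos: [649.2, -283.2, 16.6]
tcp_rot: [3.141, 0.001, 2.292]
contact_force: [0.3, 1.4, 1.7]
grip_width: 57.6
finger_force: 30.0
```

>>> jog_arm(
  dp=[
    [0,0,-0.005],
    [0,0,-0.015],
    [0,0,-0.03],
    [0,0,-0.03],
    [0,0,-0.03],
    [0,0,-0.03],
    [0,0,-0.03],
    [0,0,-0.02],
    [0,0,-0.01],
    [0,0,0],
  ],
  twist=[0,0,0,-9.6,-9.6,-9.6,-9.6,-9.6,-9.6,0],
)

```text
time: 34.6
tool_pos: [649.0, -283.5, 217.8]
tcp_rot: [-3.14, 0.002, -2.987]
contact_force: [-0.4, -0.3, -5.8]
grip_width: 57.9
finger_force: 30.0
```

```bash
python3 - <<'E'
from box import *
o=bot.get_obs();print(o["grip_width"],o["contact_force"],delta(chute("w",-205,0,32.6)-[0,0,19],YAW))
E
```

```text
57.89773841511347 [-0.35389527 -0.26479479 -5.84217702] ('t=34.6', 'tool d', array([ 64.8, 429.1, 101.1]), 'twist', np.float64(-0.11347027375643393), 'pos', array([ 649. , -283.5,  217.8]))
```

>>> jog_arm(
  dp=[
    [0.004,0.03,0],
    [0.008,0.05,0],
    [0.008,0.05,0],
    [0.008,0.05,0],
    [0.008,0.05,0],
    [0.008,0.05,0],
    [0.008,0.05,0.01],
    [0.008,0.05,0.015],
    [0.005,0.049,0.015],
    [0,0,0],
  ],
  twist=[0,0,0,0,0,0,0,0,0,0],
)

```text
time: 35.85
tool_pos: [515.6, 133.3, 174.9]
tcp_rot: [3.141, -0.004, -2.985]
contact_force: [0.5, 0.2, -6.1]
grip_width: 57.9
finger_force: 30.0
```

```bash
python3 - <<'E'
from box import *
o=bot.get_obs();print(o["grip_width"],delta(chute("w",-205,0,32.6)-[0,0,19],YAW))
C=cam("wrist");bot.capture("wrist")
for m,c,b in masks("wrist","bar_wide")[:2]: print(round(c,2),cv2.boundingRect(m.astype(np.uint8)))
h=hullmask(C,[*o["tool_pos"][:2],o["tool_pos"][2]-13.6,p[3]],(150,58,40))[1::4,1::4];print(cv2.boundingRect(h.astype(np.uint8)))
E
```

```text
57.89366034223212 ('t=35.9', 'tool d', array([-3. , -3.2, 58.2]), 'twist', np.float64(0.017572132094983317), 'pos', array([515.6, 133.3, 174.9]))
0.94 (256, 106, 128, 201)
(254, 110, 131, 272)
```

>>> jog_arm(
  dp=[
    [-0.003,-0.003,0.014],
    [0,0,0.014],
    [0,0,0.008],
    [0,0,0.004],
    [0,0,0.002],
    [0,0,0],
  ],
  twist=[0,0,0,0,0,0],
)

```text
time: 36.7
tool_pos: [521.6, 128.0, 134.4]
tcp_rot: [3.142, 0.0, -2.986]
contact_force: [0.0, -0.5, -5.2]
grip_width: 58.0
finger_force: 30.0
```

```bash
python3 - <<'E'
from box import *
o=bot.get_obs();print(o["contact_force"],delta(chute("w",-205,0,32.6)-[0,0,19],YAW))
E
```

```text
[ 0.0471158  -0.5095887  -5.15706056] ('t=36.7', 'tool d', array([ 2.2,  3. , 17.7]), 'twist', np.float64(-0.018972446188399772), 'pos', array([521.6, 128. , 134.4]))
```

>>> jog_arm(
  dp=[
    [0.002,0.003,0.002],
    [0,0,0.002],
    [0,0,0.002],
    [0,0,0],
  ],
  twist=[0,0,0,0],
)

```text
time: 37.2
tool_pos: [519.0, 130.6, 128.1]
tcp_rot: [3.142, -0.0, -2.986]
contact_force: [0.2, -0.3, -5.1]
grip_width: 57.8
finger_force: 30.0
```

>>> jog_arm(
  dp=[
    [0,0,0.002],
    [0,0,0.002],
    [0,0,0.002],
  ],
  twist=[0,0,0],
)

```text
time: 37.58
tool_pos: [520.5, 130.7, 123.4]
tcp_rot: [-3.142, 0.004, -2.986]
contact_force: [2.7, 1.2, 3.4]
grip_width: 57.9
finger_force: 30.0
```

>>> jog_arm(
  dp=[
    [0,0,0.002],
    [0,0,0.0015],
    [0,0,0],
  ],
  twist=[0,0,0],
)

```text
time: 37.95
tool_pos: [520.6, 130.7, 119.6]
tcp_rot: [-3.141, 0.004, -2.986]
contact_force: [4.9, -0.0, 4.0]
grip_width: 58.0
finger_force: 30.0
```

```bash
python3 - <<'E'
from box import *
o=bot.get_obs();print(o["contact_force"],delta(chute("w",-205,0,32.6)-[0,0,19],YAW))
E
```

```text
[ 4.94103142 -0.00509222  3.96691653] ('t=38.0', 'tool d', array([1.7, 0.1, 2.9]), 'twist', np.float64(-0.02542284169578579), 'pos', array([520.6, 130.7, 119.6]))
```

>>> jog_arm(
  dp=[
    [0,0,0.002],
    [0,0,0.001],
    [0,0,0],
  ],
  twist=[0,0,0],
)

```text
time: 38.33
tool_pos: [520.9, 130.7, 116.7]
tcp_rot: [-3.141, 0.005, -2.986]
contact_force: [5.8, 0.6, 4.7]
grip_width: 57.7
finger_force: 30.0
```

>>> jog_arm(
  dp=[
    [0,0,0.001],
    [0,0,0],
  ],
  twist=[0,0],
)

```text
time: 38.58
tool_pos: [521.1, 130.8, 115.8]
tcp_rot: [-3.141, 0.005, -2.986]
contact_force: [6.4, 0.2, 4.9]
grip_width: 57.7
finger_force: 30.0
```

>>> jog_arm(
  dp=[
    [0,0,0.001],
    [0,0,0],
  ],
  twist=[0,0],
)

```text
time: 38.83
tool_pos: [521.3, 130.8, 114.9]
tcp_rot: [-3.141, 0.006, -2.986]
contact_force: [6.8, 1.3, 4.7]
grip_width: 57.5
finger_force: 30.0
```

>>> jog_arm(
  dp=[
    [0,0,0.001],
    [0,0,0],
  ],
  twist=[0,0],
)

```text
time: 39.08
tool_pos: [521.4, 130.8, 113.9]
tcp_rot: [-3.141, 0.006, -2.986]
contact_force: [6.8, 0.9, 4.4]
grip_width: 57.8
finger_force: 30.0
```

>>> jog_arm(
  dp=[
    [0,0,0.001],
    [0,0,0],
  ],
  twist=[0,0],
)

```text
time: 39.33
tool_pos: [521.6, 130.8, 113.0]
tcp_rot: [-3.141, 0.006, -2.986]
contact_force: [7.5, 1.4, 4.2]
grip_width: 58.1
finger_force: 30.0
```

```bash
python3 - <<'E'
from box import *
o=bot.get_obs();print(o["contact_force"],o["moment"],delta(chute("w",-205,0,32.6)-[0,0,19],YAW))
bot.capture("scene");C=cam("scene");ms=masks("scene","bar_wide")
c,s=np.cos(p[3]),np.sin(p[3]);Rz=np.array([[c,-s,0],[s,c,0],[0,0,1]])
for tilt in(4,8,12,16):
    a=np.radians(tilt);T=np.array([[np.cos(a),0,np.sin(a)],[0,1,0],[-np.sin(a),0,np.cos(a)]])
    P=np.array([[i*75,j*29,k*40-32.6] for i in(-1,1) for j in(-1,1) for k in(0,1)])@(Rz@T).T+o["tool_pos"]+[0,0,19]
    h=np.zeros((400,640),np.uint8);cv2.fillConvexPoly(h,cv2.convexHull(proj(C,P).round().astype(np.int32)),1)
    print(tilt,cv2.boundingRect(h),[(round(k,2),cv2.boundingRect(m.astype(np.uint8)),round((m&(h>0)).sum()/(m|(h>0)).sum(),3)) for m,k,b in ms[:2]])
E
```

```text
[7.45298834 1.37166778 4.18003309] [ 0.22966294 -0.9525409   0.01221588] ('t=39.3', 'tool d', array([ 2.6,  0.2, -3.7]), 'twist', np.float64(-0.028312333010603652), 'pos', array([521.6, 130.8, 113. ]))
4 (304, 156, 56, 49) [(0.63, (328, 170, 29, 33), np.float64(0.404))]
8 (303, 155, 57, 51) [(0.63, (328, 170, 29, 33), np.float64(0.401))]
12 (303, 154, 57, 53) [(0.63, (328, 170, 29, 33), np.float64(0.4))]
16 (302, 153, 58, 54) [(0.63, (328, 170, 29, 33), np.float64(0.402))]
```

>>> jog_arm(
  dp=[
    [-0.002,0,0.001],
    [0,0,0],
  ],
  twist=[0,0],
)

```text
time: 39.67
tool_pos: [522.2, 131.0, 112.7]
tcp_rot: [-3.141, 0.004, -2.986]
contact_force: [0.7, -0.3, 14.0]
grip_width: 57.7
finger_force: 30.0
```

>>> jog_arm(
  dp=[
    [0,0,0.001],
    [0,0,0],
  ],
  twist=[0,0],
)

```text
time: 39.92
tool_pos: [522.3, 131.0, 112.7]
tcp_rot: [-3.141, 0.005, -2.986]
contact_force: [-2.0, -0.0, 22.2]
grip_width: 57.9
finger_force: 30.0
```

```bash
python3 - <<'E'
from box import *
o=bot.get_obs();print(o["contact_force"],o["moment"],delta(chute("w",-205,0,32.6)-[0,0,19],YAW))
C=cam("wrist");bot.capture("wrist");ms=masks("wrist","bar_wide")
c,s=np.cos(p[3]),np.sin(p[3]);Rz=np.array([[c,-s,0],[s,c,0],[0,0,1]])
for tilt in(4,8,12,16,20):
    a=np.radians(tilt);T=np.array([[np.cos(a),0,np.sin(a)],[0,1,0],[-np.sin(a),0,np.cos(a)]])
    P=np.array([[i*75,j*29,k*40-32.6] for i in(-1,1) for j in(-1,1) for k in(0,1)])@(Rz@T).T+o["tool_pos"]+[0,0,19]
    u=proj(C,P).round(1);print(tilt,"tail pts",u[:4].tolist())
for m,k,b in ms[:1]:
    r=cv2.boundingRect(m.astype(np.uint8));print(k,r,[(row,np.flatnonzero(m[row])[[0,-1]].tolist()) for row in range(r[1],r[1]+40,5)])
E
```

```text
[-2.01230114 -0.04283338 22.21276015] [-0.06667755  0.543926    0.00701215] ('t=39.9', 'tool d', array([ 3.4,  0.2, -4. ]), 'twist', np.float64(-0.01788528028652081), 'pos', array([522.3, 131. , 112.7]))
4 tail pts [[266.5, 107.1], [249.9, 111.4], [371.4, 107.1], [387.2, 111.4]]
8 tail pts [[264.5, 103.5], [247.1, 114.0], [373.3, 103.4], [389.9, 114.0]]
12 tail pts [[262.4, 100.3], [244.2, 117.7], [375.3, 100.3], [392.7, 117.7]]
16 tail pts [[260.1, 97.7], [241.2, 122.7], [377.5, 97.7], [395.6, 122.7]]
20 tail pts [[257.6, 95.8], [238.1, 129.1], [379.9, 95.8], [398.5, 129.0]]
0.72 (246, 101, 148, 207) [(101, [265, 375]), (106, [258, 380]), (111, [253, 383]), (116, [251, 386]), (121, [249, 390]), (126, [246, 393]), (131, [246, 393]), (136, [247, 392])]
```

>>> jog_arm(
  dp=[
    [0,0,-0.0015],
    [-0.007,0,0.002],
    [-0.007,0,0.002],
    [-0.007,0,0.002],
    [-0.007,0,0.002],
    [-0.007,0,0.002],
    [0,0,0],
  ],
  twist=[0,0,0,0,0,0,0],
)

```text
time: 40.9
tool_pos: [557.1, 136.5, 102.6]
tcp_rot: [-3.141, 0.004, -2.986]
contact_force: [2.5, 1.0, 9.5]
grip_width: 58.1
finger_force: 30.0
```

```bash
python3 - <<'E'
from box import *
o=bot.get_obs();print(o["contact_force"],delta(chute("w",-147,0,32.6)-[0,0,19],YAW))
E
```

```text
[2.4985552  0.96393906 9.48426707] ('t=40.9', 'tool d', array([-17.2,   0.1,   1.9]), 'twist', np.float64(-0.019685442707100265), 'pos', array([557.1, 136.5, 102.6]))
```

>>> jog_arm(
  dp=[
    [-0.006,0,0.0017],
    [-0.006,0,0.0017],
    [-0.005,0,0.0014],
    [0,0,0],
  ],
  twist=[0,0,0,0],
)

```text
time: 41.4
tool_pos: [573.5, 139.1, 97.8]
tcp_rot: [-3.141, 0.003, -2.986]
contact_force: [0.7, -0.1, 9.5]
grip_width: 57.7
finger_force: 30.0
```

>>> jog_arm(
  dp=[
    [0,0,0],
    [0,0,0],
    [0,0,0],
  ],
  twist=[0,0,0],
  jaw=0.074,
)

```text
time: 41.78
tool_pos: [571.8, 138.9, 95.9]
tcp_rot: [3.141, -0.002, -2.986]
contact_force: [0.1, -0.3, -0.5]
grip_width: 73.7
finger_force: 0.0
```

>>> jog_arm(
  dp=[
    [0,0,-0.02],
    [0,0,-0.03],
    [0.03,0,-0.02],
    [0.035,0,0],
    [0.035,0,0],
    [0,0,0],
  ],
  twist=[0,0,0,0,0,0],
)

```text
time: 42.52
tool_pos: [471.4, 123.3, 166.5]
tcp_rot: [3.141, -0.002, -2.986]
contact_force: [0.4, 0.3, 0.1]
grip_width: 74.0
finger_force: 0.0
```

```bash
python3 - <<'E'
from box import *
for x in (-255,-159): print(x,delta(chute("w",x,0,10),YAW))
C=cam("wrist");im=bot.capture("wrist")
for m,c,b in masks("wrist","bar_wide")[:2]: print(round(c,2),cv2.boundingRect(m.astype(np.uint8)))
for x in(-240,-230,-220,-210):print(x,proj(C,[chute("w",x,y,z-3) for z in(0,40) for y in(-29,29)]).round().tolist())
E
```

```text
-255 ('t=42.5', 'tool d', array([ 6.2, -0.2, 38.7]), 'twist', np.float64(-0.00942860478721741), 'pos', array([471.4, 123.3, 166.5]))
-159 ('t=42.5', 'tool d', array([-86.1,  -0.2,  65.2]), 'twist', np.float64(-0.00942860478721741), 'pos', array([471.4, 123.3, 166.5]))
0.62 (279, 240, 81, 67)
-240 [[282.0, 218.0], [356.0, 218.0], [276.0, 253.0], [362.0, 253.0]]
-230 [[283.0, 228.0], [355.0, 228.0], [277.0, 264.0], [361.0, 264.0]]
-220 [[284.0, 238.0], [354.0, 238.0], [278.0, 274.0], [360.0, 274.0]]
-210 [[285.0, 247.0], [354.0, 247.0], [279.0, 284.0], [359.0, 284.0]]
```

>>> jog_arm(
  dp=[
    [0.006,0,0.01],
    [0,0,0.01],
    [0,0,0.01],
    [0,0,0.009],
    [0,0,0],
    [-0.008,0,0.0023],
    [-0.007,0,0.002],
    [-0.006,0,0.0017],
    [-0.006,0,0.0017],
    [-0.006,0,0.0017],
  ],
  twist=[0,0,0,0,0,0,0,0,0,0],
  jaw=0.0,
)

```text
time: 43.88
tool_pos: [500.6, 127.7, 118.0]
tcp_rot: [3.142, -0.0, -2.986]
contact_force: [-1.0, 0.7, 0.4]
grip_width: 0.3
finger_force: 0.3
```

>>> jog_arm(
  dp=[
    [-0.006,0,0.0017],
    [-0.006,0,0.0017],
    [-0.006,0,0.0017],
    [-0.006,0,0.0017],
    [-0.006,0,0.0017],
    [-0.006,0,0.0017],
    [-0.005,0,0.0014],
    [-0.004,0,0.0012],
  ],
  twist=[0,0,0,0,0,0,0,0],
)

```text
time: 44.88
tool_pos: [545.0, 134.7, 105.1]
tcp_rot: [3.142, -0.0, -2.986]
contact_force: [-0.4, -0.1, 0.9]
grip_width: 0.5
finger_force: 0.3
```

```bash
python3 - <<'E'
from box import *
for x in (-159,): print(x,delta(chute("w",x,0,10),YAW))
E
```

```text
-159 ('t=44.9', 'tool d', array([-11.6,   0. ,   3.9]), 'twist', np.float64(-0.020044219254430118), 'pos', array([545. , 134.7, 105.1]))
```

>>> jog_arm(
  dp=[
    [-0.003,0,0.0009],
    [-0.003,0,0.0009],
    [-0.002,0,0.0006],
    [-0.002,0,0.0006],
  ],
  twist=[0,0,0,0],
)

```text
time: 45.38
tool_pos: [554.7, 136.2, 102.3]
tcp_rot: [3.142, 0.0, -2.986]
contact_force: [-1.4, 0.2, 0.6]
grip_width: 0.5
finger_force: 0.3
```

>>> jog_arm(
  dp=[
    [-0.001,0,0.0003],
    [-0.001,0,0.0003],
  ],
  twist=[0,0],
)

```text
time: 45.62
tool_pos: [555.9, 136.4, 101.8]
tcp_rot: [3.142, -0.002, -2.986]
contact_force: [-5.8, -0.4, 5.6]
grip_width: 0.6
finger_force: 3.6
```

>>> jog_arm(
  dp=[
    [-0.001,0,0.0003],
    [-0.001,0,0.0003],
  ],
  twist=[0,0],
)

```text
time: 45.88
tool_pos: [556.2, 136.4, 101.6]
tcp_rot: [-3.142, -0.005, -2.985]
contact_force: [-14.0, -2.6, 14.5]
grip_width: 0.5
finger_force: 8.4
```

>>> jog_arm(
  dp=[
    [0.006,0,-0.002],
    [0.004,0,-0.04],
    [0,0,-0.05],
    [0,0,-0.05],
    [-0.03,0.03,-0.05],
    [-0.04,0.035,0],
    [-0.01,0.02,0],
    [0,0,0],
  ],
  twist=[0,0,0,0,0,0,0,0],
  jaw=0.05,
)

```text
time: 46.88
tool_pos: [613.6, 231.4, 289.8]
tcp_rot: [3.141, -0.0, -2.984]
contact_force: [-0.6, 0.2, 0.8]
grip_width: 50.1
finger_force: 0.0
```

```bash
python3 - <<'E'
from box import *
o=bot.get_obs();print(o["time"],o["tool_pos"])
C=cam("wrist");im=bot.capture("wrist")
for c,L,h,w in(("w",150,40,29),("n",120,30,15),("m",135,36,22)):
    print(c,proj(C,[chute(c,-L,y,z) for z in(0,h) for y in(-w,w)]).round(1).tolist())
    u=proj(C,[chute(c,-L,y,h-3) for y in(-w,w)])
sub=im[20:250,190:450];cv2.imwrite("pics/fin.png",cv2.resize(sub,None,fx=2.5,fy=2.5,interpolation=cv2.INTER_CUBIC))
for l in("bar_wide","bar_narrow","bar_medium"):
    for m,c,b in masks("wrist",l)[:1]: print(l,round(c,2),cv2.boundingRect(m.astype(np.uint8)))
E
```

```text
46.875 [613.56975031 231.37400589 289.8076985 ]
w [[225.4, 122.3], [273.4, 122.4], [215.1, 133.4], [268.4, 133.5]]
n [[310.2, 145.9], [334.0, 145.9], [309.5, 155.4], [335.0, 155.5]]
m [[375.6, 134.6], [411.2, 134.6], [380.8, 145.4], [419.8, 145.4]]
bar_wide 0.57 (217, 121, 59, 46)
bar_narrow 0.6 (309, 145, 26, 19)
bar_medium 0.91 (373, 133, 45, 33)
```

View pics/fin.png

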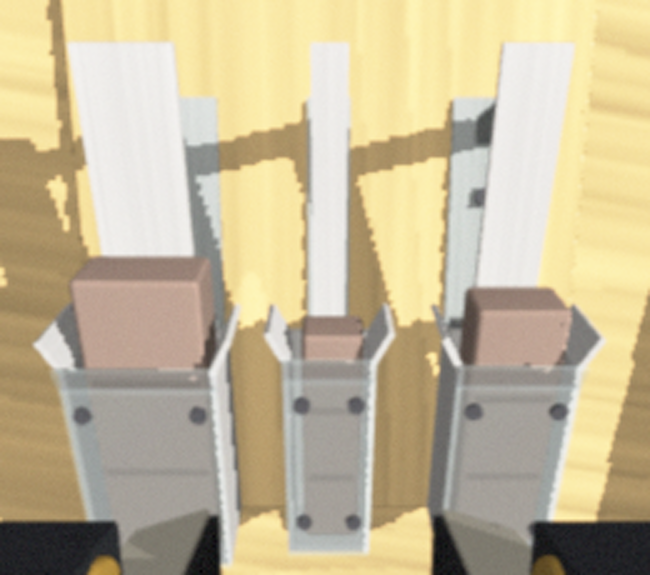

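The final view shows all three bars under their covers. Tail edges are within about 1–2 px of the home prediction: wide at row 121 (122 predicted), narrow 145 (146), medium 133 (134.6). Handing in.

```bash
python3 -c "
from plant import bot
print(bot.close_job())"
```

```text
the job is handed in; nothing more can be done
None
```

All three bars are in the chutes that fit them and pushed home against their stops, confirmed by the push force and the final wrist view; I handed the job in at about 47 s, with no verdict shown.

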